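Set the slab roller's thickness dial to the red line

TASK

The slab roller is set too thick for today's tiles: with a fingertip against the side of the dial's upright handle, push the dial gently round clockwise until its white index line lines up with the red line on the scale ring, then take the finger away. Do not grip the handle, and leave everything lying on the roller and the table where it is.

Things in the scene. Friction and masses are not known exactly. Their poses are not given: they have to be found in the camera images.
- slab_roller: the blue tabletop slab roller (fixed to the table). Origin on the table exactly below the dial's axis, which is vertical; its x axis is the feed direction (along the 500 mm long, 290 mm wide plywood bed, bed top at 50 mm), its y axis runs along the bridge. The bridge over the roller is 104 mm (x) by 420 mm (y), top 185 mm above the table; a crank sticks out on the -y side to 340 mm from the origin, up to 185 mm high
- dial (a joint): angle of the thickness dial about its vertical axis, rad: 0 when the index line points along the slab roller's x axis, growing anticlockwise seen from above; stops at -1.2 and 3.2. It starts between 1.0 and 2.2, so clockwise (decreasing) leads to the red line. Stiff: about 0.12 N m to turn (2 to 3 N at the handle), and stays where it is left. The roller gap changes 12 mm a turn
- handle (a point): middle of the dial's upright grey round handle: a cylinder 20 mm in diameter and 36 mm high (this point is half-way up), fixed on the dial 46 mm from the dial's axis, exactly opposite the index line. Its top is 240 mm above the table. The dial is a flat black disc 120 mm in diameter with its top 201 mm above the table, and a steel hub nut 32 mm wide with a screw end in its centre, standing 11 mm higher. Nothing else stands above the disc
- index_tip (a point): outer end of the white index line (4.5 mm wide) on the black dial, 61 mm from the dial's axis
- red_line (a point): inner end of the red line (5 mm wide, 24 mm long, radial) on the white scale ring, 61 mm from the dial's axis, at the same height as index_tip: the two points coincide when the lines meet. The flat ring (62 to 87 mm from the axis, top 197 mm above the table, 36 division lines, the others black and thinner) does not turn with the dial; a small clamp screw on it, opposite the red line, stands 10 mm proud. The red line lies within 0.5 rad of the slab roller's x axis
- rib: flat wooden shaping rib 55 x 85 x 7 mm lying on the bridge beside the dial; origin at its underside
- jar: small blue glazed jar with white lid, 42 mm wide, 48 mm high, standing on the bridge on the other side of the dial; origin at its underside
- tile: red-brown fired test tile 85 x 85 x 12 mm lying on the plywood bed; origin at its underside
- clay_block: rounded brown clay block 60 x 95 x 50 mm on the grey work board left of the roller; origin at its underside
- scissors: black scissors, 200 mm long, 10 mm high, flat on the table; origin at the pivot, on the underside
- modelling_stick: thin wooden modelling stick, 200 mm long, 8 mm high, flat on the table; origin near its middle, on the underside
- clay_bird: little brown clay bird, 42 mm wide, 39 mm high, on the table; origin at its underside

How it is judged (in metres and radians):
On the way:
1. a finger pushes the dial and turns it more than a little (contact force between the fingers and dial above 0.5 N and distance of index_tip from where it was at the start of the episode above 0.008 m), for 0.05 s.
At the end, for the whole second after the job is handed in: The outer end of the white index line is within 4.5 mm of the inner end of the red line (about 4 degrees), the dial is at rest, and each of the seven things lying about is within 15 mm of where it was (horizontal distance between index_tip and red_line below 0.0045 m and velocity of joint dial between -0.02 and 0.02 rad/s and distance of each of rib, jar, tile, clay_block, scissors, modelling_stick, clay_bird from where it was at the start of the episode below 0.015 m); the robot touches nothing.
It fails at once if the rib, jar or tile on the roller is moved more than 15 mm or picked up (distance of any of rib, jar, tile from where it was at the start of the episode above 0.015 m).
It fails at once if the clay block, scissors, modelling stick or clay bird is moved more than 15 mm or picked up (distance of any of clay_block, scissors, modelling_stick, clay_bird from where it was at the start of the episode above 0.015 m).
It fails at once if the dial is gripped or forced: fingers press on it with more than 25 N in all (contact force between the fingers and dial above 25 N).
It also fails if it takes over 35 s, if anything falls off the work surface, if the arm or the gripper's body presses on something with over 40 N, if the wrist force passes 120 N, or if a joint passes its speed limit or range.

ROBOT

A 7-joint arm with a two-finger parallel gripper is mounted at the origin on the work surface. World frame = base frame: x ahead of the robot, y to its left, z up, the work surface at z = 0. Lengths are in mm, angles in rad, forces in N, time in s.
With the tool pointing down it reaches from about 400 to 925 mm from the base axis. Payload 5.6 kg.
Tool frame: the origin (TCP) lies between the finger pads; the fingertips stand 22 mm ahead of it and the grasp point (between the pads) lies 3 mm ahead of it; z points along the fingers, y is the line along which they close (so a half turn about z gives the same grasp; the last joint's range is limited). The gripper opens to 85 mm and grips with 20 to 120 N. Pads are 22 mm wide; open, the fingers measure 114 mm over their backs; the gripper's body (76 mm by 85 mm) begins 54 mm behind the grasp point. The pads swing forward as they close: fully open they stand 13 mm farther back than shut.
Start: joints at [1.175, 0.468, -0.012, 1.603, 0.006, 1.071, -0.056], TCP at [224.553, -609.987, 253.29] pointing down, gripper open.
Joint ranges: [-2.53, 2.53], [-0.31, 2.02], [-1.57, 1.55], [0.28, 2.44], [-1.29, 4.43], [0.15, 1.84], [-2.92, 2.92]. Speed limits (rad/s): [2.57, 2.57, 3.14, 3.14, 3.14, 3.14, 3.14].

INTERFACE

Orientations are given as a rotation vector (axis times angle).
In Python, from plant import robot gives the robot as it stands. The module is installed in compiled form; this text tells all that it offers.
- The arm moves only by the tool carry_out, never from a script. Its argument "moves" is a list of rows, each an object of numbers: "dx", "dy", "dz": the shift along the world's x, y, z scaled (see below); "turn": the turn about the world's z scaled (see below); "claw": the opening, from 0 (shut) to 1 (fully open). In form: [{"dx": .., "dy": .., "dz": .., "turn": .., "claw": ..}, ...]. A call has 1 to 20 rows; each row shifts and turns the commanded pose from where the row before left it; what a row does not reach is not made up. The controller multiplies each number of a shift by 0.025 m and each number of a turn by 0.08 rad. A row lasts 1/12 s, in which the tool goes at most 41.7 mm and 7.16 degrees, less where a joint would pass 70% of its speed; a pose out of reach is approached as far as the arm can. A call with a number of a shift or a turn outside -1 to 1 is refused whole. A call with a gripper value outside its range is refused whole. The fingers move at their own pace and stop on an object; "squeeze" is the grip in N (left out, the last holds). Time passes only in rows, so rows that do not move let the fingers close. It gives the time, the measured TCP pose, the force, the opening and the grip force at its end, in the units of the state.
- robot.get_obs(): the state, without advancing time (a new reading comes with each control period).
- robot.camera(name): name is "side" or "top"; returns a dict with "pixels" (384x512x3 uint8, red, green, blue), "K" (3x3 intrinsics, pixels), "extrinsics" (4x4, takes a point from world to camera coordinates). Camera axes: x right, y down, z forward; pixel columns grow to the right and rows downward; lengths in mm; the calibration is good to about 2 mm. A picture is of the moment at which its call begins. There is no depth.
- robot.sign_off(): hands the job in; it is judged then, once.
The state is a dict: "t": time; "joint_positions": joint angles; "joint_velocities": joint speeds; "joint_efforts": joint torques, N m; "tool_pos": TCP position; "tcp_rot": TCP orientation; "wrist_force": force on the tool from outside, world axes, zero at the start; "ft_torque": the same for the moment, N m; "grip_width": opening from 0.0 (shut) to 1.0 (fully open); "gripper_force": force on a finger pad.
Only numpy, scipy, OpenCV 4.12 (cv2) and the standard library are available. Lean on these libraries where they do the work, as an engineer would, in place of code of your own. Each camera call takes 0.05 s, during which the arm holds its last target. There are 200 camera calls.

## Working session

There is one attempt and no reset: what is moved stays moved. The work goes in short steps, Python scripts to look and compute and a tool call to move; the robot and the scene stay as the last step left them, time stands still between calls to the robot, and variables do not carry over. Pictures are saved under pics/ and viewed, at most 10 in all, crops included, and the job is handed in when it is done.

Besides the shell and the picture viewer there is one more tool, called after "Request:" by a JSON object that holds its "fn" and its "kwargs". carry_out: Moves the arm, as the interface text tells. Shifts and turns lie within -1 to 1; 1 stands for 0.025 m of shift or 0.08 rad of turn. Its arguments: {"type":"object","properties":{"moves":{"type":"array","items":{"type":"object","properties":{"dx":{"type":"number","minimum":-1,"maximum":1},"dy":{"type":"number","minimum":-1,"maximum":1},"dz":{"type":"number","minimum":-1,"maximum":1},"turn":{"type":"number","minimum":-1,"maximum":1},"claw":{"type":"number"}}}},"squeeze":{"type":"number"}},"required":["moves"]}

```bash
mkdir -p pics; cat > h.py <<'E'
import numpy as np, cv2
from plant import robot
def grab(n):
    c=robot.camera(n); return c["pixels"],np.array(c["K"],float),np.array(c["extrinsics"],float)
def ray(K,E,uv,z):
    R,t=E[:3,:3],E[:3,3]; o=-R.T@t
    d=R.T@np.linalg.inv(K)@np.array([uv[0],uv[1],1.]); return o+d*(z-o[2])/d[2]
def proj(K,E,p):
    q=K@(E[:3,:3]@np.array(p,float)+E[:3,3]); return q[:2]/q[2]
E
python3 - <<'E'
from h import *
for n in("top","side"):
    p,K,E=grab(n); cv2.imwrite(f"pics/{n}0.png",p[:,:,::-1]); print(n,K.tolist(),(-E[:3,:3].T@E[:3,3]).round(),E[:3,:3].round(2).tolist())
    np.savez(n+"0.npz",p=p,K=K,E=E)
print(robot.get_obs())
E
```

```text
top [[395.8025454320996, 0.0, 250.7351588713079], [0.0, 395.8025454320996, 188.6753442250815], [0.0, 0.0, 1.0]] [ 373.   -2. 1715.] [[0.01, -1.0, 0.02], [-1.0, -0.01, -0.09], [0.09, -0.02, -1.0]]
side [[373.5893102385709, 0.0, 247.09487371819108], [0.0, 373.5893102385709, 193.13711309156406], [0.0, 0.0, 1.0]] [ 169. -973.  788.] [[0.95, -0.33, 0.01], [-0.17, -0.52, -0.84], [0.28, 0.79, -0.54]]
{'t': 0.1, 'joint_positions': array([ 1.17499396,  0.4682996 , -0.01160115,  1.60354698,  0.00600617,
        1.07142625, -0.05627615]), 'joint_velocities': array([-0.00124772, -0.00232305,  0.00076879, -0.00209872, -0.00058823,
       -0.00033163, -0.0001044 ]), 'joint_efforts': array([ 1.33543035e-03, -5.33520663e+01,  2.19170091e-02, -2.51966393e+01,
        1.15040556e-02,  4.36363189e-03, -4.16472983e-05]), 'tool_pos': array([ 224.36454129, -609.53576094,  252.42036621]), 'tcp_rot': array([-3.09128171e+00, -5.50970929e-01,  6.44038615e-04]), 'wrist_force': array([-0.06298369, -1.13758785,  1.26743952]), 'ft_torque': array([-0.01622266,  0.01009981,  0.0486144 ]), 'gripper_force': 0.0, 'grip_width': 0.9958639729366787}
```

View pics/top0.png

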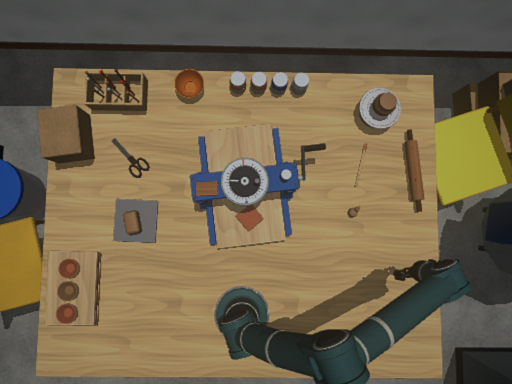

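View pics/side0.png

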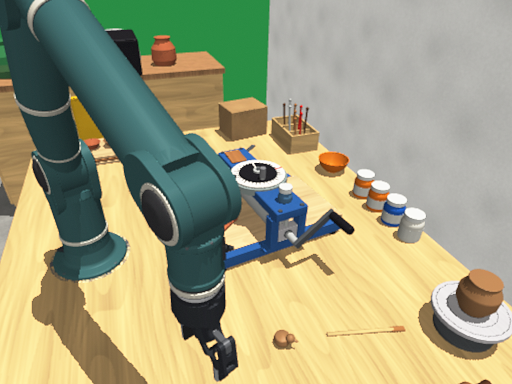

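The top view shows the dial at about (244,181) with the rib on its left and the jar on its right. In the side view the dial is at about (258,174). I'll zoom in and measure.

```bash
cat > m.py <<'E'
from h import *
def measure(name, save=None):
    p,K,E=grab("top"); 
    # rectify the plane z=200 around the dial: fixed 4 px/mm
    g=p.astype(int); r,gr,b=g[...,0],g[...,1],g[...,2]
    if save:
        c=cv2.resize(p[140:225,185:310],None,fx=6,fy=6,interpolation=cv2.INTER_CUBIC); cv2.imwrite(save,c[:,:,::-1])
    white=((g.min(2)>140)&(g.max(2)-g.min(2)<40)).astype(np.uint8); 
    return p,K,E,white
E
python3 - <<'E'
from m import *
p,K,E,w=measure("top","pics/crop0.png")
w2=np.zeros_like(w); w2[150:215,212:275]=w[150:215,212:275]
cs,_=cv2.findContours(w2,cv2.RETR_EXTERNAL,cv2.CHAIN_APPROX_NONE)
c=max(cs,key=cv2.contourArea); e=cv2.fitEllipse(c); print("ring",e, ray(K,E,e[0],197))
C=ray(K,E,e[0],197)
hsv=cv2.cvtColor(p,cv2.COLOR_RGB2HSV)
red=((hsv[...,0]<8)|(hsv[...,0]>172))&(hsv[...,1]>110)
for v,u in np.argwhere(red):
    q=ray(K,E,(u,v),197); d=np.linalg.norm(q-C)
    if d<92: print("red",u,v,p[v,u],d.round(1),np.arctan2(q[1]-C[1],q[0]-C[0]).round(3))
for v in range(165,200):
  for u in range(225,265):
    q=ray(K,E,(u,v),201); d=np.linalg.norm((q-C)[:2])
    if d<57 and p[v,u].min()>75: print("w",u,v,p[v,u],d.round(1),np.arctan2(q[1]-C[1],q[0]-C[0]).round(3))
# slab blue feet direction
blue=((hsv[...,0]>105)&(hsv[...,0]<125)&(hsv[...,1]>130)).astype(np.uint8); blue[:, :185]=0; blue[:,310:]=0
cs,_=cv2.findContours(blue,cv2.RETR_EXTERNAL,cv2.CHAIN_APPROX_NONE)
for c in cs:
    if cv2.contourArea(c)>20: print(cv2.minAreaRect(c))
E
```

```text
ring ((244.30963134765625, 180.8710174560547), (39.94306945800781, 40.41370391845703), 66.01375579833984) [543.29801305  -4.69584901 197.        ]
red 243 161 [166  94  91] 77.6 0.078
red 243 162 [166  91  88] 73.7 0.082
red 243 163 [167  91  88] 69.8 0.085
red 243 164 [169  85  82] 65.9 0.09
w 242 177 [92 92 89] 17.1 0.562
w 243 177 [147 150 145] 15.4 0.347
w 244 177 [163 166 163] 14.6 0.095
w 245 177 [162 165 163] 14.8 -0.167
w 246 177 [126 128 125] 15.9 -0.407
w 241 178 [95 95 93] 16.6 0.887
w 242 178 [152 154 150] 13.9 0.708
w 243 178 [172 176 171] 11.8 0.455
w 244 178 [176 180 175] 10.7 0.125
w 245 178 [175 180 176] 11.0 -0.23
w 246 178 [170 174 171] 12.5 -0.534
w 247 178 [133 136 133] 14.9 -0.757
w 248 178 [78 77 76] 17.8 -0.913
w 257 178 [81 79 78] 50.0 -1.342
w 230 179 [77 76 76] 55.5 1.461
w 231 179 [84 83 84] 51.7 1.452
w 232 179 [86 86 87] 47.8 1.442
w 233 179 [85 84 86] 44.0 1.429
w 241 179 [147 149 147] 14.4 1.094
w 242 179 [171 174 170] 11.2 0.932
w 243 179 [142 144 141] 8.5 0.652
w 244 179 [110 112 110] 6.9 0.188
w 245 179 [126 129 126] 7.3 -0.358
w 246 179 [166 171 16
[... 2283 characters left out ...]
 183 [81 81 79] 16.6 -2.107
w 242 184 [91 91 89] 15.4 2.538
w 243 184 [138 140 136] 13.5 2.772
w 244 184 [153 156 151] 12.6 3.059
w 245 184 [145 147 142] 12.8 -2.921
w 246 184 [115 116 113] 14.1 -2.652
w 247 184 [80 78 77] 16.3 -2.44
w 244 185 [84 84 82] 16.5 3.081
w 245 185 [80 79 76] 16.6 -2.969
((210.77438354492188, 224.96949768066406), (36.55284118652344, 4.638124942779541), 83.6598129272461)
((286.0807800292969, 215.85592651367188), (36.4771842956543, 4.691811561584473), 82.40535736083984)
((205.005126953125, 167.7935028076172), (61.633758544921875, 31.13819122314453), 83.2901611328125)
((279.4461975097656, 159.06922912597656), (61.27315902709961, 30.636579513549805), 82.87498474121094)
```

View pics/crop0.png

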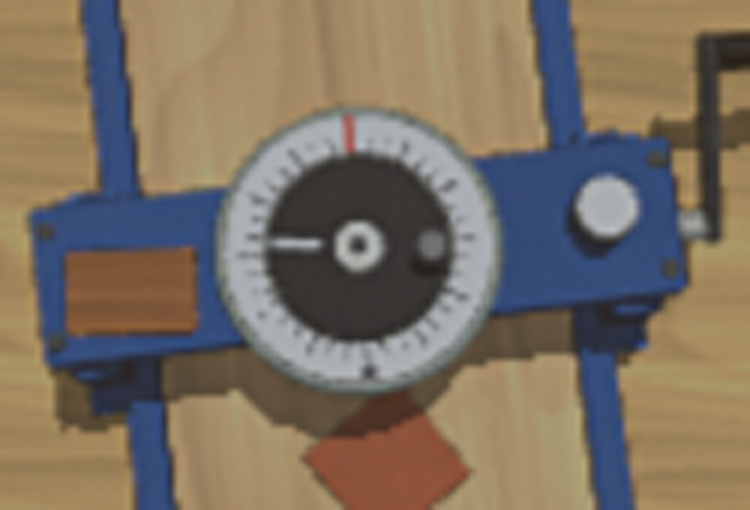

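The crop shows the red line at the top (ring angle about 0.085), the white index pointing left (about 1.54) and the handle on the right at about (256.5,180.5). The dial's axis is near (543,-5). It needs to turn about 1.46 rad clockwise, so the finger goes on the handle's +x side and follows the arc. First I'll raise the arm, close the gripper and go there.

Request:
{"fn": "carry_out", "kwargs": {"moves": [{"dz":1,"claw":0},{"dz":1,"claw":0},{"dx":0.63,"dy":0.97,"turn":0.66,"claw":0},{"dx":0.63,"dy":0.97,"turn":0.66,"claw":0},{"dx":0.63,"dy":0.97,"turn":0.66,"claw":0},{"dx":0.63,"dy":0.97,"turn":0.66,"claw":0},{"dx":0.63,"dy":0.97,"turn":0.66,"claw":0},{"dx":0.63,"dy":0.97,"turn":0.66,"claw":0},{"dx":0.63,"dy":0.97,"turn":0.66,"claw":0},{"dx":0.63,"dy":0.97,"turn":0.66,"claw":0},{"dx":0.63,"dy":0.97,"turn":0.66,"claw":0},{"dx":0.63,"dy":0.97,"turn":0.66,"claw":0},{"dx":0.63,"dy":0.97,"turn":0.66,"claw":0},{"dx":0.63,"dy":0.97,"turn":0.66,"claw":0},{"dx":0.63,"dy":0.97,"turn":0.66,"claw":0},{"dx":0.63,"dy":0.97,"turn":0.66,"claw":0},{"dx":0.63,"dy":0.97,"turn":0.66,"claw":0},{"dx":0.63,"dy":0.97,"turn":0.66,"claw":0},{"dx":0.63,"dy":0.97,"turn":0.66,"claw":0},{"dx":0.63,"dy":0.97,"turn":0.66,"claw":0}]}}

```text
validation failed for argument at $.mo...
```

Request:
{"fn": "carry_out", "kwargs": {"moves": [{"dx":0.63,"dy":0.97,"turn":0.66,"claw":0},{"dx":0.63,"dy":0.97,"turn":0.66,"claw":0},{"dx":0.63,"dy":0.97,"turn":0.66,"claw":0},{"dx":0.63,"dy":0.97,"turn":0.66,"claw":0},{"dx":0.63,"dy":0.97,"turn":0.66,"claw":0},{"claw":0},{"claw":0}]}}

```text
validation failed for argument at $.mo...
```

```bash
python3 - <<'E'
from h import *
o=robot.get_obs(); print({k:np.round(o[k],3) for k in("t","joint_positions","tool_pos","tcp_rot","wrist_force","grip_width")})
p,K,E=grab("side"); cv2.imwrite("pics/side1.png",cv2.resize(p[60:260,150:400],None,fx=3,fy=3,interpolation=cv2.INTER_CUBIC)[:,:,::-1])
# handle, refined: grey blob seen at top height 240 in first top picture
d=np.load("top0.npz"); 
for uv in((256.7,180.6),): print(ray(d["K"],d["E"],uv,240))
w=d["p"][158:168,238:250].astype(float); r=np.clip(w[...,0]-w[...,1]-25,0,None)
for i in range(10):
    if r[i].sum()>10:
        u=238+(r[i]*np.arange(12)).sum()/r[i].sum(); q=ray(d["K"],d["E"],(u,158+i),197); print(u,158+i,q.round(1),np.arctan2(q[1]+4.7,q[0]-543.3))
E
```

```text
{'t': np.float64(0.15), 'joint_positions': array([ 1.175,  0.468, -0.012,  1.603,  0.006,  1.071, -0.056]), 'tool_pos': array([ 224.398, -609.632,  252.565]), 'tcp_rot': array([-3.092e+00, -5.510e-01,  1.000e-03]), 'wrist_force': array([-0.156,  0.062, -0.817]), 'grip_width': np.float64(0.999)}
[540.11440039 -51.09047871 240.        ]
242.6 159 [628.5   3.  197. ] 0.0902957704572588
242.56716417910448 160 [624.6   3.1 197. ] 0.09555069064966987
242.72307692307692 161 [620.7   2.4 197. ] 0.091954367025737
242.79032258064515 162 [616.8   2.1 197. ] 0.0926166262512981
242.7846153846154 163 [612.9   2.1 197. ] 0.09738279406281106
242.8082191780822 164 [609.   2. 197.] 0.10099625370502345
243.0 165 [605.1   1.2 197. ] 0.09460958053035234
```

View pics/side1.png

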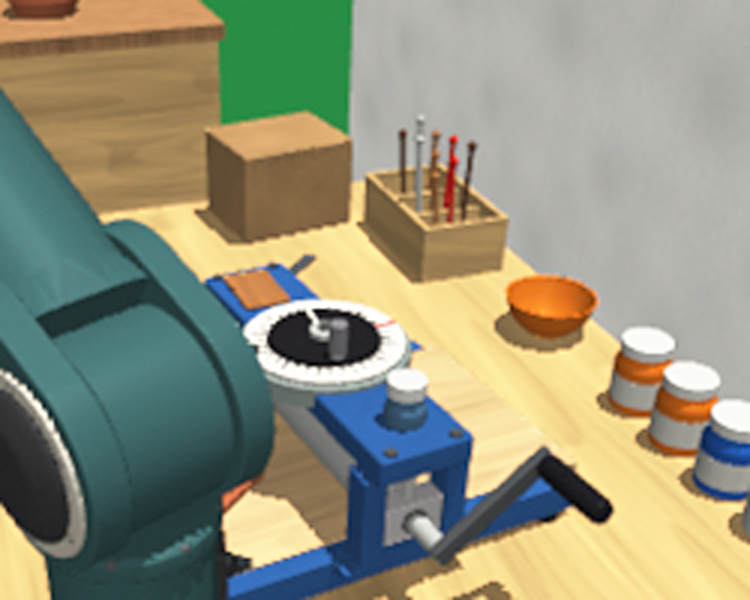

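The side view shows the scene unchanged, with the handle upright at crop (338,338). Both calls were refused before anything moved. I'll try one row with every field filled in.

Request:
{"fn": "carry_out", "kwargs": {"moves": [{"dx":0.0,"dy":0.0,"dz":1.0,"turn":0.0,"claw":0.0},{"dx":0.0,"dy":0.0,"dz":1.0,"turn":0.0,"claw":0.0}]}}

```text
t: 0.37
tool_pos: [224.1, -608.9, 301.8]
tcp_rot: [-3.088, -0.55, 0.002]
wrist_force: [0.2, -1.2, 0.1]
grip_width: 0.749
gripper_force: 0.0
```

Every row needs all five fields. Now the transit.

Request:
{"fn": "carry_out", "kwargs": {"moves": [{"dx":0.63,"dy":0.97,"dz":0,"turn":0.66,"claw":0},{"dx":0.63,"dy":0.97,"dz":0,"turn":0.66,"claw":0},{"dx":0.63,"dy":0.97,"dz":0,"turn":0.66,"claw":0},{"dx":0.63,"dy":0.97,"dz":0,"turn":0.66,"claw":0},{"dx":0.63,"dy":0.97,"dz":0,"turn":0.66,"claw":0},{"dx":0.63,"dy":0.97,"dz":0,"turn":0.66,"claw":0},{"dx":0.63,"dy":0.97,"dz":0,"turn":0.66,"claw":0},{"dx":0.63,"dy":0.97,"dz":0,"turn":0.66,"claw":0},{"dx":0.63,"dy":0.97,"dz":0,"turn":0.66,"claw":0},{"dx":0.63,"dy":0.97,"dz":0,"turn":0.66,"claw":0},{"dx":0.63,"dy":0.97,"dz":0,"turn":0.66,"claw":0},{"dx":0.63,"dy":0.97,"dz":0,"turn":0.66,"claw":0},{"dx":0.63,"dy":0.97,"dz":0,"turn":0.66,"claw":0},{"dx":0.63,"dy":0.97,"dz":0,"turn":0.66,"claw":0},{"dx":0.63,"dy":0.97,"dz":0,"turn":0.66,"claw":0},{"dx":0.63,"dy":0.97,"dz":0,"turn":0.66,"claw":0},{"dx":0.63,"dy":0.97,"dz":0,"turn":0.66,"claw":0},{"dx":0.63,"dy":0.97,"dz":0,"turn":0.66,"claw":0},{"dx":0.63,"dy":0.97,"dz":0,"turn":0.66,"claw":0},{"dx":0.63,"dy":0.97,"dz":0,"turn":0.66,"claw":0}]}}

```text
t: 2.03
tool_pos: [540.0, -123.8, 303.3]
tcp_rot: [2.391, 2.037, -0.0]
wrist_force: [1.0, -0.0, -0.0]
grip_width: 0.003
gripper_force: 0.0
```

Request:
{"fn": "carry_out", "kwargs": {"moves": [{"dx":0.63,"dy":0.97,"dz":0,"turn":0.66,"claw":0},{"dx":0.63,"dy":0.97,"dz":0,"turn":0.66,"claw":0},{"dx":0.63,"dy":0.97,"dz":0,"turn":0.66,"claw":0},{"dx":0,"dy":0,"dz":0,"turn":0,"claw":0},{"dx":0,"dy":0,"dz":0,"turn":0,"claw":0},{"dx":0,"dy":0,"dz":0,"turn":0,"claw":0}]}}

```text
t: 2.53
tool_pos: [586.4, -53.0, 302.9]
tcp_rot: [-2.226, -2.216, 0.002]
wrist_force: [-0.3, 0.7, 0.8]
grip_width: -0.0
gripper_force: 0.0
```

```bash
python3 - <<'E'
from h import *
o=robot.get_obs(); print({k:np.round(o[k],3) for k in("t","joint_positions","tool_pos","tcp_rot","wrist_force","grip_width")})
p,K,E=grab("side"); cv2.imwrite("pics/side2.png",cv2.resize(p[60:260,150:400],None,fx=3,fy=3,interpolation=cv2.INTER_CUBIC)[:,:,::-1])
u,v=proj(K,E,o["tool_pos"]-[0,0,22]); print("tip in crop",(u-150)*3,(v-60)*3)
E
```

```text
{'t': np.float64(2.533), 'joint_positions': array([ 0.436,  0.374, -0.519,  1.677,  0.201,  1.145, -0.141]), 'tool_pos': array([586.421, -52.956, 302.866]), 'tcp_rot': array([-2.226e+00, -2.216e+00,  2.000e-03]), 'wrist_force': array([-0.337,  0.732,  0.757]), 'grip_width': np.float64(-0.0)}
tip in crop 381.5842027455052 279.4619756212916
```

View pics/side2.png

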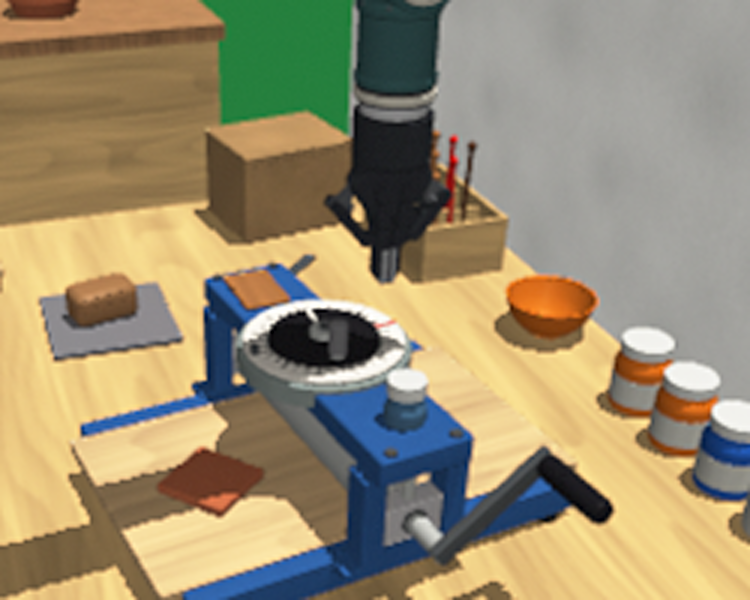

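The fingertip is at crop (384,280), matching the projection (382,279), and it stands clear on the +x side of the handle. I'll lower until the tips are at about 216 mm, then ease towards the handle.

Request:
{"fn": "carry_out", "kwargs": {"moves": [{"dx":0,"dy":0,"dz":-0.9,"turn":0,"claw":0},{"dx":0,"dy":0,"dz":-0.9,"turn":0,"claw":0},{"dx":0,"dy":0.05,"dz":-0.8,"turn":0,"claw":0},{"dx":-0.15,"dy":0,"dz":0,"turn":0,"claw":0},{"dx":-0.15,"dy":0,"dz":0,"turn":0,"claw":0},{"dx":-0.15,"dy":0,"dz":0,"turn":0,"claw":0},{"dx":-0.15,"dy":0,"dz":0,"turn":0,"claw":0},{"dx":0,"dy":0,"dz":0,"turn":0,"claw":0}]}}

```text
t: 3.25
tool_pos: [571.6, -51.3, 239.8]
tcp_rot: [2.225, 2.215, 0.001]
wrist_force: [-0.1, 0.1, -0.5]
grip_width: -0.0
gripper_force: 0.0
```

Request:
{"fn": "carry_out", "kwargs": {"moves": [{"dx":-0.1,"dy":0,"dz":0,"turn":0,"claw":0},{"dx":-0.1,"dy":0,"dz":0,"turn":0,"claw":0},{"dx":0,"dy":0,"dz":0,"turn":0,"claw":0}]}}

```text
t: 3.5
tool_pos: [566.5, -51.0, 238.7]
tcp_rot: [2.225, 2.217, 0.0]
wrist_force: [-0.2, -0.5, -0.3]
grip_width: -0.001
gripper_force: 0.0
```

Request:
{"fn": "carry_out", "kwargs": {"moves": [{"dx":-0.1,"dy":0,"dz":0,"turn":0,"claw":0},{"dx":-0.1,"dy":0,"dz":0,"turn":0,"claw":0},{"dx":0,"dy":0,"dz":0,"turn":0,"claw":0}]}}

```text
t: 3.75
tool_pos: [561.9, -51.2, 238.5]
tcp_rot: [2.225, 2.217, 0.0]
wrist_force: [0.7, -1.5, 0.0]
grip_width: 0.0
gripper_force: 0.5
```

The finger is just touching. Next I'll compute the arc rows about the dial's axis, with the tool turning along.

```bash
cat > arc.py <<'E'
from h import *; import sys
n,st=int(sys.argv[1]),float(sys.argv[2]); C=np.array([543.3,-4.7])
p=robot.get_obs()["tool_pos"][:2]-C; a=np.arctan2(p[1],p[0]); r=np.hypot(*p); print(a,r)
A=a-st*np.arange(n+1); q=r*np.c_[np.cos(A),np.sin(A)]
print((np.diff(q,axis=0)/25).round(3).tolist(), "turn",-st/.08)
E
python3 arc.py 20 0.056
```

```text
-1.191390263965391 50.10156948706573
[[-0.105, -0.039], [-0.107, -0.033], [-0.109, -0.027], [-0.11, -0.02], [-0.111, -0.014], [-0.112, -0.008], [-0.112, -0.002], [-0.112, 0.005], [-0.112, 0.011], [-0.111, 0.017], [-0.11, 0.023], [-0.108, 0.029], [-0.106, 0.035], [-0.104, 0.041], [-0.102, 0.047], [-0.099, 0.053], [-0.096, 0.058], [-0.093, 0.063], [-0.089, 0.068], [-0.085, 0.073]] turn -0.7
```

Request:
{"fn": "carry_out", "kwargs": {"moves": [{"dx":-0.105,"dy":-0.04,"dz":0,"turn":-0.7,"claw":0},{"dx":-0.107,"dy":-0.033,"dz":0,"turn":-0.7,"claw":0},{"dx":-0.109,"dy":-0.027,"dz":0,"turn":-0.7,"claw":0},{"dx":-0.11,"dy":-0.02,"dz":0,"turn":-0.7,"claw":0},{"dx":-0.111,"dy":-0.014,"dz":0,"turn":-0.7,"claw":0},{"dx":-0.112,"dy":-0.008,"dz":0,"turn":-0.7,"claw":0},{"dx":0,"dy":0,"dz":0,"turn":0,"claw":0}]}}

```text
t: 4.33
tool_pos: [545.4, -54.9, 238.4]
tcp_rot: [2.566, 1.812, -0.0]
wrist_force: [0.3, -0.4, 0.5]
grip_width: -0.0
gripper_force: 0.5
```

```bash
python3 arc.py 14 0.056; python3 - <<'E'
from h import *
p,K,E=grab("top"); cv2.imwrite("pics/top1.png",cv2.resize(p[140:225,185:310],None,fx=6,fy=6,interpolation=cv2.INTER_CUBIC)[:,:,::-1])
E
```

```text
-1.5297799491182074 50.19355240370396
[[-0.112, -0.001], [-0.112, 0.005], [-0.112, 0.011], [-0.111, 0.017], [-0.11, 0.024], [-0.108, 0.03], [-0.107, 0.036], [-0.104, 0.042], [-0.102, 0.047], [-0.099, 0.053], [-0.096, 0.058], [-0.093, 0.064], [-0.089, 0.069], [-0.085, 0.074]] turn -0.7
```

View pics/top1.png

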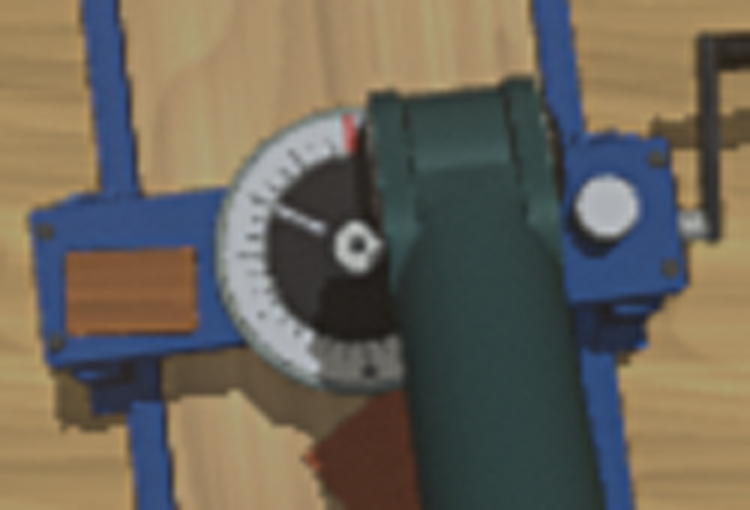

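The index has moved to about 1.16 (crop (278,210)) with the finger at -1.53, so about 1.07 rad remain. I'll continue with 14 rows, which is 0.78 rad.

Request:
{"fn": "carry_out", "kwargs": {"moves": [{"dx":-0.112,"dy":-0.001,"dz":0,"turn":-0.7,"claw":0},{"dx":-0.112,"dy":0.005,"dz":0,"turn":-0.7,"claw":0},{"dx":-0.112,"dy":0.011,"dz":0,"turn":-0.7,"claw":0},{"dx":-0.111,"dy":0.017,"dz":0,"turn":-0.7,"claw":0},{"dx":-0.11,"dy":0.024,"dz":0,"turn":-0.7,"claw":0},{"dx":-0.108,"dy":0.03,"dz":0,"turn":-0.7,"claw":0},{"dx":-0.107,"dy":0.036,"dz":0,"turn":-0.7,"claw":0},{"dx":-0.104,"dy":0.042,"dz":0,"turn":-0.7,"claw":0},{"dx":-0.102,"dy":0.047,"dz":0,"turn":-0.7,"claw":0},{"dx":-0.099,"dy":0.053,"dz":0,"turn":-0.7,"claw":0},{"dx":-0.096,"dy":0.058,"dz":0,"turn":-0.7,"claw":0},{"dx":-0.093,"dy":0.064,"dz":0,"turn":-0.7,"claw":0},{"dx":-0.089,"dy":0.069,"dz":0,"turn":-0.7,"claw":0},{"dx":-0.085,"dy":0.074,"dz":0,"turn":-0.7,"claw":0},{"dx":0,"dy":0,"dz":0,"turn":0,"claw":0}]}}

```text
t: 5.63
tool_pos: [509.1, -41.4, 238.3]
tcp_rot: [3.063, 0.697, -0.001]
wrist_force: [-0.5, -1.3, 0.5]
grip_width: 0.003
gripper_force: 0.6
```

```bash
python3 arc.py 10 0.025; cat > look.py <<'E'
from h import *; import sys
C=np.array([543.3,-4.7]); p,K,E=grab("top")
cv2.imwrite("pics/"+sys.argv[1],cv2.resize(p[140:225,185:310],None,fx=6,fy=6,interpolation=cv2.INTER_CUBIC)[:,:,::-1])
s,Ks,Es=grab("side"); cv2.imwrite("pics/s_"+sys.argv[1],cv2.resize(s[140:205,215:305],None,fx=8,fy=8,interpolation=cv2.INTER_CUBIC)[:,:,::-1])
# polar profile: brightness on the disc at r=28..56 mm, redness on the ring r=63..84 mm
A=np.arange(-.6,1.8,.01)
def prof(R,z,im):
    P=np.array([[proj(K,E,(C[0]+r*np.cos(a),C[1]+r*np.sin(a),z)) for a in A] for r in R],np.float32)
    return cv2.remap(im,P[...,0],P[...,1],cv2.INTER_LINEAR).mean(0)
f=p.astype(np.float32)
for n,w in(("index",prof(np.arange(30,55,2),201,f.min(2))),("red",prof(np.arange(64,84,2),197,f[...,0]-f[...,1]))):
    i=w.argmax(); k=slice(max(i-12,0),i+13); x=np.clip(w[k]-w[i]*.5,0,None); print(n,(x*A[k]).sum()/x.sum(),"peak",w[i],"median",np.median(w))
E
python3 look.py b.png
```

```text
-2.3218787118245534 50.16955763320469
[[-0.036, 0.035], [-0.035, 0.036], [-0.034, 0.036], [-0.034, 0.037], [-0.033, 0.038], [-0.032, 0.039], [-0.031, 0.04], [-0.03, 0.04], [-0.029, 0.041], [-0.028, 0.042]] turn -0.3125
index 0.32255359197893346 peak 104.929985 median 50.12857
red 0.09248242269365806 peak 69.63711 median -3.801416
```

View pics/b.png

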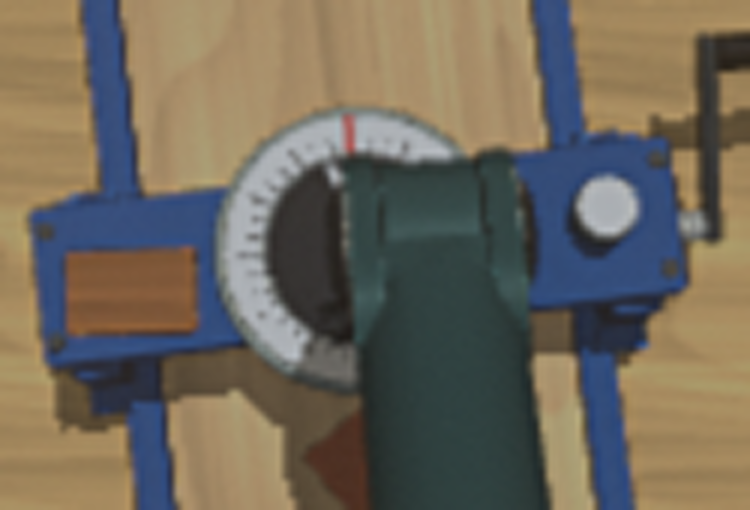

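The index tip is at crop (330,168), about 0.35 rad, with the red line at 0.09, so roughly 0.26 remain and the arm is beginning to hide it. I'll push 0.2 rad more, back the finger off along the arc and look again.

Request:
{"fn": "carry_out", "kwargs": {"moves": [{"dx":-0.036,"dy":0.035,"dz":0,"turn":-0.31,"claw":0},{"dx":-0.035,"dy":0.036,"dz":0,"turn":-0.31,"claw":0},{"dx":-0.034,"dy":0.036,"dz":0,"turn":-0.31,"claw":0},{"dx":-0.034,"dy":0.037,"dz":0,"turn":-0.31,"claw":0},{"dx":-0.033,"dy":0.038,"dz":0,"turn":-0.31,"claw":0},{"dx":-0.032,"dy":0.039,"dz":0,"turn":-0.31,"claw":0},{"dx":-0.031,"dy":0.04,"dz":0,"turn":-0.31,"claw":0},{"dx":-0.03,"dy":0.04,"dz":0,"turn":-0.31,"claw":0},{"dx":0,"dy":0,"dz":0,"turn":0,"claw":0},{"dx":0,"dy":0,"dz":0,"turn":0,"claw":0}]}}

```text
t: 6.57
tool_pos: [502.7, -33.8, 238.2]
tcp_rot: [-3.117, -0.391, 0.001]
wrist_force: [-1.0, -1.9, -0.1]
grip_width: -0.003
gripper_force: 0.7
```

Request:
{"fn": "carry_out", "kwargs": {"moves": [{"dx":0,"dy":-0.8,"dz":0,"turn":0,"claw":0},{"dx":0,"dy":-0.8,"dz":0,"turn":0,"claw":0},{"dx":-0.8,"dy":-0.2,"dz":0,"turn":0,"claw":0},{"dx":-0.8,"dy":-0.2,"dz":0,"turn":0,"claw":0},{"dx":0,"dy":0,"dz":0,"turn":0,"claw":0}]}}

```text
t: 6.98
tool_pos: [459.6, -84.6, 237.6]
tcp_rot: [-3.117, -0.387, 0.006]
wrist_force: [-0.7, -0.4, -0.2]
grip_width: -0.0
gripper_force: 0.0
```

```bash
python3 look.py c.png
```

```text
index 0.13491670595408264 peak 139.91376 median 50.697906
red 0.09259510847539215 peak 69.23789 median -3.7958007
```

View pics/c.png

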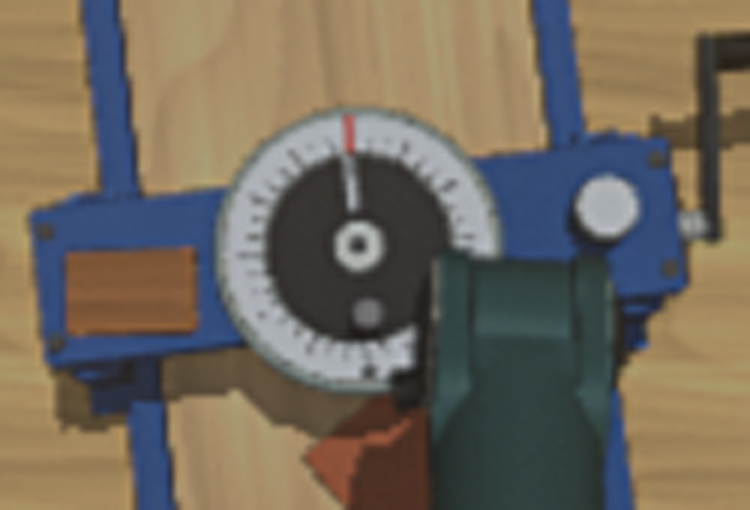

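The finger is clear, and nothing else has shifted. The index is at 0.135 and the red line at 0.093, about 2.6 mm apart. That is within tolerance, but one more nudge of 0.04 rad gives more margin, so I'll retrace the retreat and add that.

Request:
{"fn": "carry_out", "kwargs": {"moves": [{"dx":0.8,"dy":0.2,"dz":0,"turn":0,"claw":0},{"dx":0.8,"dy":0.2,"dz":0,"turn":0,"claw":0},{"dx":0,"dy":0.8,"dz":0,"turn":0,"claw":0},{"dx":0,"dy":0.4,"dz":0,"turn":0,"claw":0},{"dx":0,"dy":0.2,"dz":0,"turn":0,"claw":0},{"dx":0,"dy":0.1,"dz":0,"turn":0,"claw":0},{"dx":0,"dy":0.1,"dz":0,"turn":0,"claw":0},{"dx":-0.022,"dy":0.033,"dz":0,"turn":-0.25,"claw":0},{"dx":-0.022,"dy":0.033,"dz":0,"turn":-0.25,"claw":0},{"dx":0,"dy":0,"dz":0,"turn":0,"claw":0},{"dx":0,"dy":0,"dz":0,"turn":0,"claw":0}]}}

```text
t: 8.0
tool_pos: [501.6, -32.9, 238.3]
tcp_rot: [3.124, 0.325, 0.0]
wrist_force: [1.9, -1.7, -0.4]
grip_width: -0.003
gripper_force: 0.9
```

Request:
{"fn": "carry_out", "kwargs": {"moves": [{"dx":0,"dy":-0.8,"dz":0,"turn":0,"claw":0},{"dx":0,"dy":-0.8,"dz":0,"turn":0,"claw":0},{"dx":-0.8,"dy":-0.2,"dz":0,"turn":0,"claw":0},{"dx":-0.8,"dy":-0.2,"dz":0.8,"turn":0,"claw":0},{"dx":0,"dy":0,"dz":0.8,"turn":0,"claw":0},{"dx":0,"dy":0,"dz":0,"turn":0,"claw":0},{"dx":0,"dy":0,"dz":0,"turn":0,"claw":0}]}}

```text
t: 8.58
tool_pos: [462.3, -82.3, 279.5]
tcp_rot: [3.124, 0.326, 0.004]
wrist_force: [-0.2, 0.5, -1.1]
grip_width: -0.006
gripper_force: 0.0
```

```bash
python3 look.py d.png
```

```text
index 0.1090410207465686 peak 148.0184 median 50.66432
red 0.09263964053753114 peak 69.17529 median -3.7393064
```

View pics/d.png

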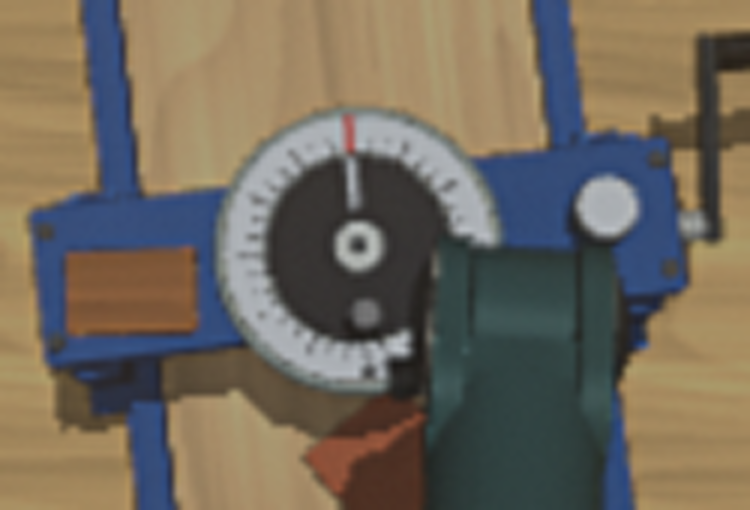

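The index at crop (350,156) now runs straight into the red line at (350,152), 0.016 rad or about 1 mm off. The finger is clear, and the rib, jar and tile haven't moved. I'll hand it in.

```bash
python3 -c "
from plant import robot
print(robot.sign_off())"
```

```text
the job is handed in; nothing more can be done
None
```

I turned the dial clockwise until its index line sat about 1 mm from the red line (limit 4.5 mm), withdrew the finger without moving anything else that I could see, and handed the job in; no verdict came back.

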